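# Lay the dryer-sheet carton down on its mat and push it home

## Robot

A 6-joint arm with a two-finger parallel gripper is mounted at the origin on the work surface. World frame = base frame: x ahead of the robot, y to its left, z up, the work surface at z = 0. Lengths are in m, angles in degrees, forces in N, time in s.
With the tool pointing down it reaches from about 0.375 to 0.9 m from the base axis. Payload 3.1 kg.
Tool frame: the origin (TCP) lies between the finger pads; the fingertips stand 11 mm ahead of it and the grasp point (between the pads) lies 8 mm behind it; z points along the fingers, y is the line along which they close (so a half turn about z gives the same grasp; the last joint's range is limited). The gripper opens to 87 mm and grips with 3 to 60 N. Pads are 19 mm wide; open, the fingers measure 117 mm over their backs; the gripper's body (75 mm by 190 mm) begins 51 mm behind the grasp point.
Start: joints at [-79.555, 30.224, 82.088, -0, 67.689, -10.227], TCP at [0.221, -0.585, 0.234] pointing down, gripper open.
Joint ranges: [-176.69, 176.69], [-43.24, 126.21], [12.49, 139.97], [-82, 262], [0, 151.66], [-163.58, 163.58]. Speed limits (degrees/s): [159.86, 159.86, 180, 180, 180, 180].

## Interface

Orientations are given as a 3x3 rotation matrix whose columns are the frame's x, y, z axes.
In Python, from rig import bot gives the robot as it stands.
- The arm moves only by the tool apply_moves, never from a script. Its argument "steps" is a list that holds one entry, the list of rows, each a list of 7 numbers: the shift along the tool's x, y, z in cm, then the turn, a rotation vector about the tool's x, y, z in degrees, then the gripper command: -1 is shut, 1 is fully open, values between are in proportion. In form: [[[dx, dy, dz, rx, ry, rz, jaw], ...]]. A call has 1 to 20 rows; each row is the pose to reach, as a shift and turn from the pose commanded when the call began, along the tool's axes at that moment; what a row does not reach only later rows make up. A row lasts 1/8 s, in which the tool goes at most 62.5 mm and 10.7 degrees, less where a joint would pass 70% of its speed; a pose out of reach is approached as far as the arm can. A call with a gripper value outside its range is refused whole. The fingers move at their own pace and stop on an object; the grip force is fixed at half the most. Time passes only in rows, so rows that repeat a pose let the fingers close. It gives the time, the measured TCP pose, the force, the opening and the grip force at its end, in the units of the state.
- bot.read_state(): the state, without advancing time (a new reading comes with each control period).
- bot.capture(name): name is "side" or "top"; returns the picture (384x512x3 uint8, blue, green, red); there is no depth.
- bot.camera_model(name): a dict with "intrinsics" (3x3 intrinsics, pixels), "k1" (the pictures are not rectified: a ray, as slopes to the right and down, at radius r is drawn at 1 + k1 r^2 times it, then the intrinsics apply), "R" (3x3) and "t" (3): a world point X has camera coordinates R X + t. Camera axes: x right, y down, z forward; pixel columns grow to the right and rows downward; lengths in m; the calibration is good to about 2 mm. A picture is of the moment at which its call begins. camera_model takes no time and is no camera call.
- bot.hand_in(): hands the job in; it is judged then, once.
The state is a dict: "time_s": time; "joint_positions": joint angles; "qvel": joint speeds; "tau": joint torques, N m; "position": TCP position; "tcp_rot": TCP orientation; "force": force on the tool from outside, world axes, zero at the start; "moment": the same for the moment, N m; "opening": opening from 0.0 (shut) to 1.0 (fully open); "grasp_force": force on a finger pad.
Only numpy, scipy, OpenCV 4.12 (cv2) and the standard library are available. Lean on these libraries where they do the work, as an engineer would, in place of code of your own. Each camera call takes 0.05 s, during which the arm holds its last target. There are 200 camera calls.

## Task

On the laundry counter a slim carton stands upright at one end of a dark rubber mat. Tip it over by pushing near its top so that it falls lengthwise along the mat and comes to lie flat on it, towards the metal stop bar at the mat's other end; then push the lying carton along the mat until its top end is flush against the stop bar, square to it and with the whole carton on the mat. Only push with the fingers, never lift or carry the carton, and leave the other things on the counter where they stand.

Things in the scene. Friction and masses are not known exactly. Their poses are not given: they have to be found in the camera images.
- mat: Dark rubber mat fixed flat on the counter, 270 mm long (its x) by 150 mm wide (its y), 4 mm thick. Origin: centre of its underside, on the counter (z up). The carton stands near its -x end; at its +x end a fixed aluminium stop bar, 22 mm high above the counter and 12 mm thick, runs across the whole width: the bar's inner face is at x = +135 mm in the mat's frame. Its +x axis is the direction in which the carton must fall and then be pushed.
- carton_mid (a point): Centre (half-way up) of the loose cardboard carton that stands upright on the mat: 160 mm tall (its z), 95 mm wide (its y), 42 mm thick (its x), 0.1 to 0.25 kg, with a plain pale band on its back. Axes are the carton's own: at the start z is up and x points roughly along the mat's +x (within about 10 degrees). It slides on the mat if pushed low and tips over about its lower front edge if pushed near the top.
- carton_top (a point): Centre of the carton's top end face (80 mm along its z from the centre); this end must finally bear on the stop bar.
- carton_foot (a point): Middle of the carton's lower front edge (21 mm ahead of the centre along its x, 80 mm below it), about which it tips; on the mat at the start and at the end.
- softener: Bystander: white bottle, 72 mm across, 200 mm tall, standing beyond the stop bar. Origin: centre of its underside.
- spray_can: Bystander: bare metal can, 52 mm across, 150 mm tall, standing beside the mat. Origin: centre of its underside.
- dosing_cup: Bystander: clear plastic cup, 64 mm across, 55 mm tall, beside the mat. Origin: centre of its underside.
- soap_box: Bystander: squat cardboard box 80 x 75 x 85 mm tall, beside the mat. Origin: centre of its underside.
- brush: Bystander: hand brush lying beside the mat. Origin: underside, near its middle.
- peg_jar: Bystander: glass jar with a white lid, 76 mm across, 100 mm tall, beyond the stop bar. Origin: centre of its underside.

How it is judged (in metres and radians):
On the way:
1. the carton lies flat on the mat, its top towards the stop bar but still short of it (height (world z) of carton_mid below 0.033 m and angle between carton_mid's own z axis and vertical between 1.45 and 1.69 rad and y of carton_top in the frame of mat between -0.035 and 0.035 m and y of carton_mid in the frame of mat between -0.035 and 0.035 m and x of carton_top in the frame of mat between 0.02 and 0.122 m and x of carton_foot in the frame of mat above -0.14 m and angle between the z axis of carton_mid and the x axis of mat, either way round below 0.35 rad), for 0.2 s.
At the end, for the whole second after the job is handed in: The carton lies at rest on its broad face on the mat, within 28 mm of the mat's centreline, square to the stop bar within 0.08 rad, and its top end is within 6 mm of the bar (height (world z) of carton_mid below 0.033 m and angle between carton_mid's own z axis and vertical between 1.45 and 1.69 rad and y of carton_top in the frame of mat between -0.028 and 0.028 m and y of carton_mid in the frame of mat between -0.028 and 0.028 m and x of carton_top in the frame of mat between 0.129 and 0.139 m and angle between the z axis of carton_mid and the x axis of mat, either way round below 0.08 rad and linear speed of carton below 0.02 m/s); the robot touches nothing.
It fails at once if the carton is lifted or carried (foot edge more than 25 mm above the mat, centre higher than tipping takes it, or raised once lying) (height (world z) of carton_foot above 0.029 m or height (world z) of carton_mid above 0.1 m or (angle between carton_mid's own z axis and vertical above 1.4 rad and height (world z) of carton_mid above 0.058 m)).
It fails at once if a bystander is shifted by more than 30 mm or knocked over (distance of any of softener, spray_can, dosing_cup, soap_box, brush, peg_jar from where it was at the start of the episode above 0.03 m or angle between any of softener, spray_can, dosing_cup, soap_box, brush, peg_jar's own z axis and vertical above 0.5 rad).
It fails at once if the standing carton is pushed below half its height (angle between carton_mid's own z axis and vertical below 0.1 rad and height (world z) of the grasp point below 0.075 m and contact force between the fingers and carton above 0.5 N).
It also fails if it takes over 54 s, if anything falls off the work surface, if the arm or the gripper's body presses on something with over 40 N, if the wrist force passes 120 N, or if a joint passes its speed limit or range.

## Working session

There is one attempt and no reset: what is moved stays moved. The work goes in short steps, Python scripts to look and compute and a tool call to move; the robot and the scene stay as the last step left them, time stands still between calls to the robot, and variables do not carry over. Pictures are saved under pics/ and viewed, at most 10 in all, crops included, and the job is handed in when it is done.

Besides the shell and the picture viewer there is one more tool, called by a JSON object that holds its "api" and its "payload", one argument or row to a line. apply_moves: Moves the arm, as the interface text tells. Its arguments: {"type":"object","properties":{"steps":{"type":"array","items":{"type":"array","items":{"type":"array","items":{"type":"number"}}}}},"required":["steps"]}

```bash
mkdir -p pics; ls
python3 - <<'E'
from rig import bot
import cv2
for n in("side","top"):
    cv2.imwrite(f"pics/{n}0.png",bot.capture(n)); m=bot.camera_model(n); print(n,m)
s=bot.read_state();print(s["position"],s["tcp_rot"],s["opening"],s["time_s"])
E
```

```text
pics
side {'intrinsics': array([[348.98102396,   0.        , 257.73460373],
       [  0.        , 348.98102396, 193.95378679],
       [  0.        ,   0.        ,   1.        ]]), 'k1': -0.10678052021388096, 'R': array([[ 0.96724834, -0.25365255,  0.00954155],
       [-0.16022082, -0.63925897, -0.75211519],
       [ 0.19687546,  0.72595341, -0.65896259]]), 't': array([-0.5597344 ,  0.21338297,  0.70557388])}
top {'intrinsics': array([[397.52511149,   0.        , 260.06489438],
       [  0.        , 397.52511149, 182.85204681],
       [  0.        ,   0.        ,   1.        ]]), 'k1': -0.13458498544884828, 'R': array([[-0.02349522, -0.99912493, -0.03460259],
       [-0.9926591 ,  0.02742278, -0.11779599],
       [ 0.11864181,  0.03158093, -0.99243477]]), 't': array([0.04381201, 0.61586699, 1.0106429 ])}
[ 0.22056615 -0.58409115  0.23267588] [[ 9.35602830e-01  3.53054126e-01 -3.58043127e-04]
 [ 3.53054137e-01 -9.35600896e-01  1.93381448e-03]
 [ 3.47755711e-04 -1.93569091e-03 -9.99998066e-01]] 0.9995239585078004 0.1
```

View pics/side0.png

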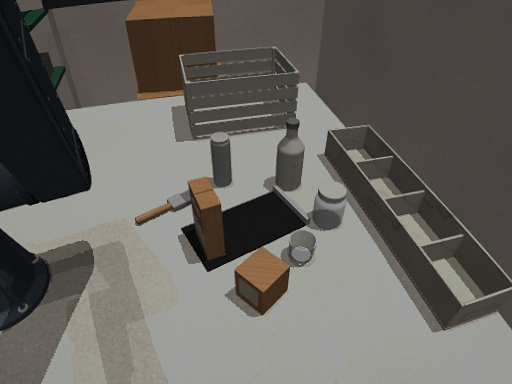

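View pics/top0.png

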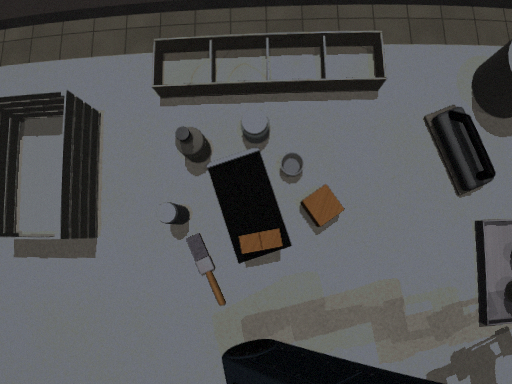

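```bash
cat > h.py <<'E'
from rig import bot
import cv2, numpy as np
def rays(n,px):
    m=bot.camera_model(n);K=m["intrinsics"];q=(np.asarray(px,float).reshape(-1,2)-K[[0,1],2])/K[0,0]
    u=cv2.undistortPoints(np.asarray(px,float).reshape(-1,1,2),K,np.array([m["k1"],0,0,0,0])).reshape(-1,2)
    d=np.c_[u,np.ones(len(u))]@m["R"]; return -m["R"].T@m["t"],d
def plane(n,px,z):
    C,d=rays(n,px); return (C+d*((z-C[2])/d[:,2])[:,None])[:,:2]
def blob(mask,box):
    m=np.zeros_like(mask,np.uint8);x0,y0,x1,y1=box;m[y0:y1,x0:x1]=mask[y0:y1,x0:x1]
    m=cv2.morphologyEx(m*255,cv2.MORPH_CLOSE,np.ones((3,3)))
    return max(cv2.findContours(m,0,1)[0],key=cv2.contourArea).reshape(-1,2)
def rect(n,c,z):
    h=cv2.convexHull((plane(n,c,z)*1000).astype(np.float32)); return cv2.minAreaRect(h)
def orange(im): 
    h=cv2.cvtColor(im,cv2.COLOR_BGR2HSV); return (h[...,0]<25)&(h[...,1]>100)&(h[...,2]>50)
E
python3 - <<'E'
from h import *
im=bot.capture("top"); o=orange(im)
dark=(im.max(2)<35)|o
c=blob(dark,(195,140,300,275)); r=rect("top",c,.004); print("mat",r,cv2.boxPoints(r))
c=blob(o,(225,215,295,265)); r=rect("top",c,.164); print("carton",r,cv2.boxPoints(r))
print(-bot.camera_model("top")["R"].T@bot.camera_model("top")["t"])
for nm,p,z in [("soft",(184,134),.2),("can",(167,213),.15),("cup",(292,160),.05),("soap",(322,203),.085),("brush",(205,265),.02)]: print(nm,plane("top",p,z))
big=cv2.resize(im[130:280,150:350],None,fx=4,fy=4,interpolation=2);cv2.imwrite("pics/t1.png",cv2.convertScaleAbs(big,alpha=1.7))
E
```

```text
mat ((558.3310546875, 61.58503723144531), (271.78271484375, 148.6020050048828), 17.06511688232422) [[406.61847   92.736244]
 [450.227    -49.323082]
 [710.04364   30.43383 ]
 [666.4351   172.49316 ]]
carton ((468.8349609375, 27.10070037841797), (41.41887664794922, 95.98509979248047), 9.89646053314209) [[440.1853    70.819824]
 [456.68207  -23.737015]
 [497.48462  -16.618423]
 [480.98785   77.938416]]
[ 0.49247085 -0.00503216  1.07705981]
soft [[0.71465112 0.19429998]]
can [[0.53752935 0.24653812]]
cup [[ 0.67315631 -0.05736815]]
soap [[ 0.55618707 -0.12684406]]
brush [[0.40374103 0.17969271]]
```

View pics/t1.png

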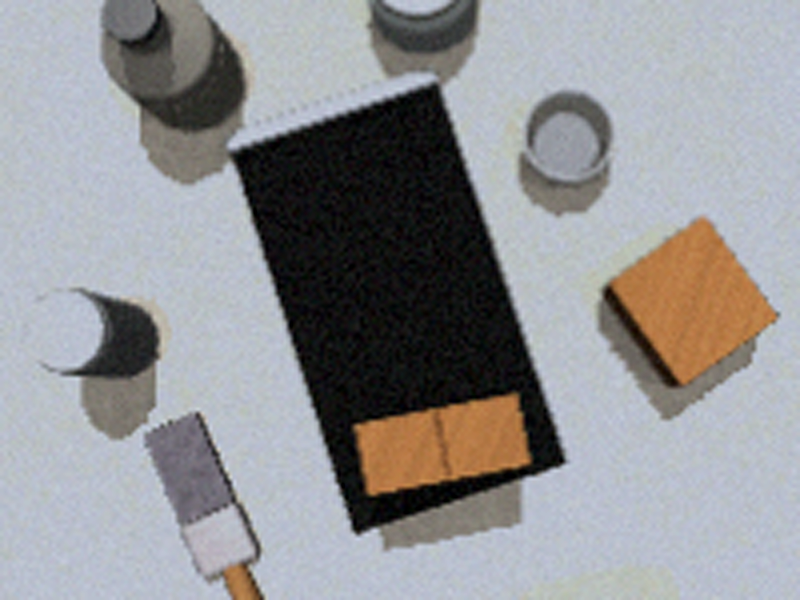

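The views show the mat at top-view pixels (208,165)–(291,245). The carton stands near its lower end, around (260,242), yawed about -7° relative to the mat. I'll move behind the carton, square to the mat, with the jaws half open.

{"api": "apply_moves", "payload": {
  "steps": [
    [[38.4,-48.5,0,0,0,3.6,0],[38.4,-48.5,0,0,0,3.6,0],[38.4,-48.5,0,0,0,3.6,0],[38.4,-48.5,0,0,0,3.6,0],[38.4,-48.5,0,0,0,3.6,0],[38.4,-48.5,0,0,0,3.6,0],[38.4,-48.5,0,0,0,3.6,0],[38.4,-48.5,0,0,0,3.6,0],[38.4,-48.5,0,0,0,3.6,0],[38.4,-48.5,0,0,0,3.6,0],[38.4,-48.5,0,0,0,3.6,0],[38.4,-48.5,0,0,0,3.6,0],[38.4,-48.5,0,0,0,3.6,0],[38.4,-48.5,0,0,0,3.6,0],[38.4,-48.5,4,0,0,3.6,0],[38.4,-48.5,7.6,0,0,3.6,0],[38.4,-48.5,7.6,0,0,3.6,0],[38.4,-48.5,7.6,0,0,3.6,0]]
  ]
}}

```text
time_s: 2.4
position: [0.4094, 0.0039, 0.1582]
tcp_rot: [[0.956, 0.292, 0.001], [0.292, -0.956, -0.0], [0.001, 0.001, -1.0]]
force: [0.3, -0.8, 1.1]
opening: 0.503
grasp_force: 0.0
```

{"api": "apply_moves", "payload": {
  "steps": [
    [[2.0,0,0,0,0,0,0],[2.5,0,0,0,0,0,0],[3.0,0,0,0,0,0,0],[3.5,0,0,0,0,0,0],[4.0,0,0,0,0,0,0],[4.5,0,0,0,0,0,0],[5.0,0,0,0,0,0,0],[5.5,0,0,0,0,0,0],[6.0,0,0,0,0,0,0],[6.5,0,0,0,0,0,0],[7.0,0,0,0,0,0,0],[7.5,0,0,0,0,0,0],[8.0,0,0,0,0,0,0],[8.0,0,0,0,0,0,0],[8.0,0,0,0,0,0,0],[8.0,0,0,0,0,0,0],[0,0,0,0,0,0,0],[-1,0,0,0,0,0,0],[-1,0,0,0,0,0,0],[-1,0,0,0,0,0,0]]
  ]
}}

```text
time_s: 4.9
position: [0.401, 0.0013, 0.1579]
tcp_rot: [[0.956, 0.293, 0.003], [0.293, -0.956, -0.001], [0.003, 0.001, -1.0]]
force: [-0.0, -0.6, 0.2]
opening: 0.498
grasp_force: 0.0
```

Run:
```python
from h import *
im=bot.capture("top"); s=bot.capture("side"); print(bot.read_state()["position"])
a=cv2.resize(im[130:290,150:350],None,fx=2,fy=2);b=cv2.resize(s[130:290,130:330],None,fx=2,fy=2)
cv2.imwrite("pics/t2.png",cv2.convertScaleAbs(np.hstack([a,b]),alpha=1.7))
```

```text
[0.4010747  0.00144412 0.15779097]
```

View pics/t2.png

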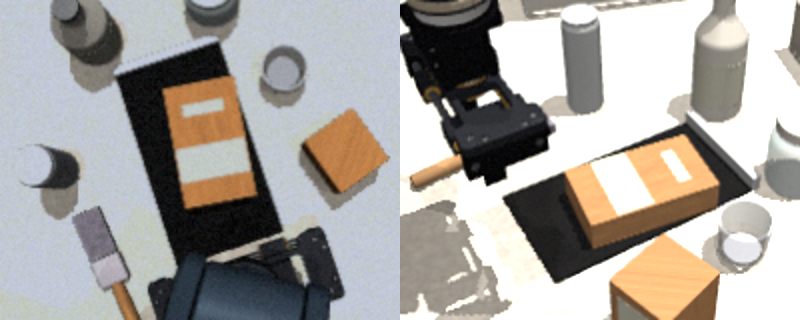

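The carton lies flat (crop pixels (165,85)–(255,205)), short of the bar, and is yawed to the right. Next I'll measure its pose.

```bash
cat >> h.py <<'E'
def carton():
    im=bot.capture("top"); o=orange(im)
    c=blob(o,(200,140,296,262)); H=cv2.convexHull(c)
    p=plane("top",H,.046)*1000-[558.5,61.6]
    a=np.radians(17.07); q=p@np.array([[np.cos(a),-np.sin(a)],[np.sin(a),np.cos(a)]])
    r=cv2.minAreaRect(q.astype(np.float32)); print(r); print(cv2.boxPoints(r).round(1))
E
python3 -c "
from h import *
carton()"
```

```text
((44.404884338378906, -24.825183868408203), (95.80718994140625, 83.06237030029297), 82.65949249267578)
[[ -2.9 -67. ]
 [ 79.5 -77.6]
 [ 91.7  17.4]
 [  9.3  28. ]]
```

```bash
python3 - <<'E'
s=open('h.py').read()
s=s.replace("c=blob(o,(200,140,296,262)); H=cv2.convexHull(c)","""m=np.zeros(o.shape,np.uint8);m[140:262,200:296]=o[140:262,200:296]
    c=np.vstack([k for k in cv2.findContours(m,0,1)[0] if cv2.contourArea(k)>100]); H=cv2.convexHull(c)""")
open('h.py','w').write(s)
E
python3 -c "
from h import *
carton()"
```

```text
((6.1255035400390625, -19.90251922607422), (95.8102798461914, 161.25466918945312), 82.673095703125)
[[-80.  -57.1]
 [ 80.  -77.7]
 [ 92.2  17.3]
 [-67.7  37.9]]
```

{"api": "apply_moves", "payload": {
  "steps": [
    [[20.8,8.4,0,0,0,0,-1],[20.8,8.4,0,0,0,0,-1],[20.8,8.4,0,0,0,0,-1],[20.8,8.4,0,0,0,0,-1],[20.8,8.4,0,0,0,0,-1],[20.8,8.4,0,0,0,0,-1],[20.8,8.4,0,0,0,0,-1],[20.8,8.4,4,0,0,0,-1],[20.8,8.4,8,0,0,0,-1],[20.8,8.4,12.3,0,0,0,-1],[20.8,8.4,12.3,0,0,0,-1],[20.8,8.4,12.3,0,0,0,-1],[20.8,8.4,12.3,0,0,0,-1]]
  ]
}}

```text
time_s: 6.72
position: [0.6241, -0.0179, 0.0369]
tcp_rot: [[0.956, 0.294, 0.004], [0.294, -0.956, -0.001], [0.004, 0.002, -1.0]]
force: [0.0, 0.1, 0.5]
opening: 0.004
grasp_force: 0.0
```

Run:
```python
from h import *
im=bot.capture("top"); s=bot.capture("side"); p=bot.read_state()["position"]; a=np.radians(17.07)
d=np.array(p[:2])*1000-[558.5,61.6]; print(p, d@[np.cos(a),np.sin(a)], d@[-np.sin(a),np.cos(a)],bot.read_state()["force"])
a=cv2.resize(im[110:270,170:370],None,fx=2,fy=2);b=cv2.resize(s[150:310,160:360],None,fx=2,fy=2)
cv2.imwrite("pics/t3.png",cv2.convertScaleAbs(np.hstack([a,b]),alpha=1.7))
```

```text
[ 0.62381749 -0.01779861  0.03651187] 39.1333920828106 -95.0741400612397 [-0.49875424  0.41871028 -0.421397  ]
```

View pics/t3.png

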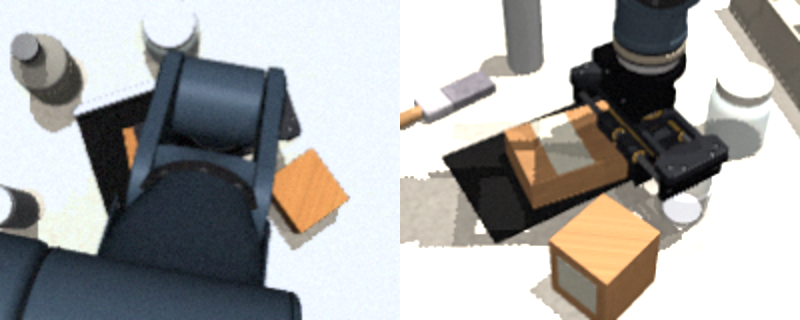

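The fingers are down beside the carton's right flank (right crop, about (640,180)), clear of the cup and soap box. I'll nudge gently towards mat +y, then retreat up and back.

{"api": "apply_moves", "payload": {
  "steps": [
    [[0,-0.5,0,0,0,0,-1],[0,-0.8,0,0,0,0,-1],[0,-1.1,0,0,0,0,-1],[0,-1.4,0,0,0,0,-1],[0,-1.7,0,0,0,0,-1],[0,-2.0,0,0,0,0,-1],[0,-2.15,0,0,0,0,-1],[0,-2.15,0,0,0,0,-1],[0,-0.5,0,0,0,0,-1],[0,0,0,0,0,0,-1],[0,0,-6,0,0,0,-1],[0,0,-12,0,0,0,-1],[-6,-4,-12,0,0,0,0],[-12,-8,-12,0,0,0,0],[-18,-8.5,-12,0,0,0,0],[-20,-8.5,-12,0,0,0,0],[-20,-8.5,-12,0,0,0,0],[-20,-8.5,-12,0,0,0,0]]
  ]
}}

```text
time_s: 9.07
position: [0.4085, 0.0042, 0.155]
tcp_rot: [[0.956, 0.293, 0.003], [0.293, -0.956, -0.001], [0.003, 0.002, -1.0]]
force: [0.5, 0.0, -0.0]
opening: 0.489
grasp_force: 0.0
```

```bash
python3 -c "
from h import *
carton()"
```

```text
((3.6849899291992188, -12.622474670410156), (96.14640808105469, 160.22181701660156), 85.4249038696289)
[[-80.  -54.2]
 [ 79.7 -66.9]
 [ 87.4  28.9]
 [-72.3  41.7]]
```

{"api": "apply_moves", "payload": {
  "steps": [
    [[0,0,6,0,0,0,0.2],[0,0,12.9,0,0,0,0.2],[0,0,12.9,0,0,0,0.2],[3,0,12.9,0,0,0,0.2],[6,0,12.9,0,0,0,0.2],[6.5,0,12.9,0,0,0,0.2],[7,0,12.9,0,0,0,0.2],[7.5,0,12.9,0,0,0,0.2],[8,0,12.9,0,0,0,0.2],[8.5,0,12.9,0,0,0,0.2],[9,0,12.9,0,0,0,0.2],[9.5,0,12.9,0,0,0,0.2],[10,0,12.9,0,0,0,0.2],[10.5,0,12.9,0,0,0,0.2],[11,0,12.9,0,0,0,0.2],[11.4,0,12.9,0,0,0,0.2],[11.7,0,12.9,0,0,0,0.2],[12,0,12.9,0,0,0,0.2],[12,0,12.9,0,0,0,0.2]]
  ]
}}

```text
time_s: 11.5
position: [0.5218, 0.0402, 0.0256]
tcp_rot: [[0.956, 0.294, 0.001], [0.294, -0.956, -0.0], [0.001, 0.0, -1.0]]
force: [-0.4, -0.2, -0.0]
opening: 0.596
grasp_force: 0.0
```

Run:
```python
from h import *
p=bot.read_state()["position"]; a=np.radians(17.07)
d=np.array(p[:2])*1000-[558.5,61.6]; print(p, d@[np.cos(a),np.sin(a)], d@[-np.sin(a),np.cos(a)],bot.read_state()["force"])
s=bot.capture("side")
cv2.imwrite("pics/t4.png",cv2.convertScaleAbs(cv2.resize(s[150:310,160:360],None,fx=3,fy=3),alpha=1.7))
```

```text
[0.52179275 0.04024613 0.02562498] -41.35839132557797 -9.638120825547036 [-0.40014022 -0.22777143 -0.04624777]
```

View pics/t4.png

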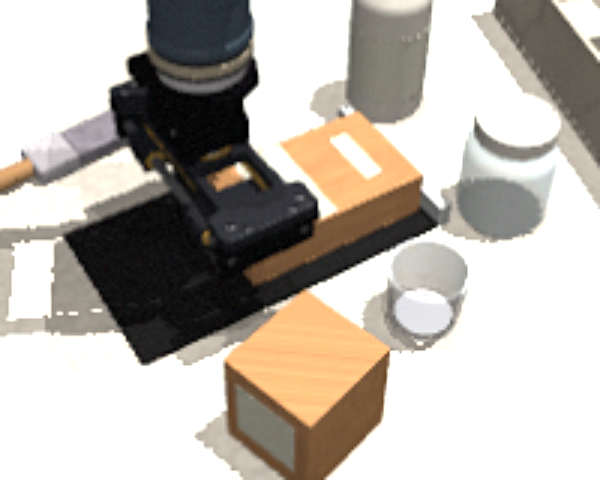

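The carton is nearly at the bar, with only a small gap at about (425,190). I'll press on gently.

{"api": "apply_moves", "payload": {
  "steps": [
    [[0.3,0,0,0,0,0,0.2],[0.5,0,0,0,0,0,0.2],[0.7,0,0,0,0,0,0.2],[0.8,0,0,0,0,0,0.2],[0.8,0,0,0,0,0,0.2]]
  ]
}}

```text
time_s: 12.18
position: [0.5256, 0.0421, 0.0253]
tcp_rot: [[0.956, 0.294, -0.007], [0.294, -0.956, -0.0], [-0.007, -0.002, -1.0]]
force: [-5.9, -4.5, 4.0]
opening: 0.598
grasp_force: 3.7
```

{"api": "apply_moves", "payload": {
  "steps": [
    [[0.2,0,0,0,0,0,0.2],[0.3,0,0,0,0,0,0.2],[0.3,0,0,0,0,0,0.2]]
  ]
}}

```text
time_s: 12.55
position: [0.5254, 0.0423, 0.0251]
tcp_rot: [[0.956, 0.295, -0.014], [0.295, -0.956, -0.001], [-0.013, -0.003, -1.0]]
force: [-11.3, -9.2, 6.4]
opening: 0.601
grasp_force: 6.5
```

Both fingers are pressing against a firm stop. I'll back off, rise and measure.

{"api": "apply_moves", "payload": {
  "steps": [
    [[-0.5,0,0,0,0,0,0.2],[-1.5,0,0,0,0,0,0.2],[-5,0,0,0,0,0,0.2],[-10,0,0,0,0,0,0.2],[-12,0,-6,0,0,0,0.2],[-12,0,-12,0,0,0,0.2],[-12,0,-14,0,0,0,0.2],[-12,0,-14,0,0,0,0.2],[-12,0,-14,0,0,0,0.2]]
  ]
}}

```text
time_s: 13.68
position: [0.4166, 0.0084, 0.1649]
tcp_rot: [[0.956, 0.294, -0.001], [0.294, -0.956, 0.0], [-0.001, -0.001, -1.0]]
force: [0.5, 1.0, -0.6]
opening: 0.6
grasp_force: 0.0
```

Run:
```python
from h import *
carton(); print(bot.read_state()["time_s"])
im=bot.capture("top"); s=bot.capture("side")
a=cv2.resize(im[110:270,170:320],None,fx=2.6,fy=2.6);b=cv2.resize(s[150:310,200:350],None,fx=2.6,fy=2.6)
cv2.imwrite("pics/t5.png",cv2.convertScaleAbs(np.hstack([a,b]),alpha=1.7))
```

```text
((52.81907653808594, -7.167930603027344), (159.09634399414062, 95.83329772949219), 0.20581720769405365)
[[-26.9  40.5]
 [-26.6 -55.4]
 [132.5 -54.8]
 [132.2  41. ]]
13.725
```

View pics/t5.png

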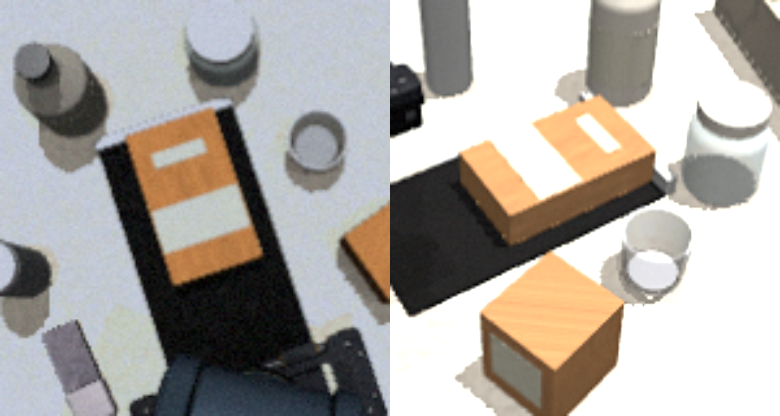

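The carton is flush with the bar (left crop, about (180,120)), square to 0.2°, with its mid at y = -7 mm and the bystanders undisturbed. I'm handing it in.

```bash
python3 -c "
from rig import bot
print(bot.hand_in())"
```

```text
the job is handed in; nothing more can be done
None
```

The carton was tipped over and pushed flush and square against the stop bar (about 0.2° off, 7 mm from the centreline), no bystander appeared to move, and the job is handed in; no verdict was returned.

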